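# Nip up the bench-pin clamp screw

### The job

The sunk slotted screw that clamps the wooden bench pin has been slackened. Take the flat driver that lies on the bench, set its blade in the slot and turn the screw clockwise until it is fully tight, keeping the blade seated; then stand the driver, blade down, in the tool pot and leave the other tools where they lie.

Things in the scene. Friction and masses are not known exactly. Their poses are not given: they have to be found in the camera images.
- driver_handle (a point): The flat driver, the big one with a flat riveted dark handle, lying with its blade roughly towards the robot; loose, about 0.22 kg, 190 mm long. Point: centre of the handle, 13 mm above the bench. x runs along the tool to the blade, y across the blade's width, z (up) across its thickness. Handle: flat-sided bar 100 mm long (x), 32 wide (y), 26 thick (z). It balances 30 mm ahead of this.
- driver_tip (a point): Middle of the end of the driver's blade, 140 mm ahead of driver_handle along x; same axes. Ahead of the handle come a round bolster (19 mm across, 10 long), a round shank (13 across, 56 long) and the flat blade (24 long, 14 wide in y, 2.6 thick in z).
- recess_mouth (a point): Round boss, 42 mm across, 62 mm high, on the iron clamp (fixed, foot 104 mm wide in y) that holds the wooden bench pin at the bench's far edge. Point: on its upright axis in the plane of its mouth. The mouth is countersunk: 27 mm wide, tapering at 45 degrees to a 17 mm bore. A driver let go in the bore stays standing, leaning up to about 8 degrees, so it can be put down there and taken again another way.
- screw_slot (a point): Headless slotted set screw, 16 mm across, down in the boss's bore. Point: on its axis in the plane of its top, 26 mm below the boss's mouth; z up, x along the slot. The slot runs right across, 4.2 mm wide, 6 mm deep, both ends alike; at the start it lies within 0.6 rad of world y. The screw does not sink noticeably as it turns.
- clamp_screw (a joint): How far the screw is turned, rad; it grows as the screw is turned clockwise seen from above, and 2.4 is the firm stop: fully tight. It starts between 0.3 and 1.4. It turns stiffly (about 0.08 N m) and stays where it is left.
- tool_pot: Open white stoneware tool pot, empty, 92 mm across the outside at the rim, 74 mm at the foot, 100 mm high, walls 5 mm; loose, 0.8 kg. Its origin is the centre of its underside, z up.
- tool_pot_in (a point): The centre of the pot's inner floor.
- flat_pliers: Flat-nosed steel pliers lying on the bench, 150 mm long, 11 mm high; origin at the pivot.
- side_cutters: Side cutters with yellow grips lying on the bench, 130 mm long, 11 mm high; origin at the pivot.
- bradawl: Small bradawl, not the driver: an eight-sided dark wooden handle 18 mm across and 62 mm long with a thin round point, lying on the bench; origin at the handle's front end.
- dividers: Small steel dividers lying on the bench, 115 mm long, 12 mm high; origin at the hinge.
- dapping_block: Steel dapping cube, 50 mm, with round dimples; origin under its centre.
- pin_vise: Pin vise with a slim brass handle, 135 mm long, 11 mm high, lying on the bench.
- third_hand: Third hand: tweezers on a jointed arm over a round green iron foot 86 mm across, about 110 mm high; origin under the foot's centre.
- bench_block: Flat square steel bench block, 64 x 64 x 19 mm; origin under its centre.
Things that resemble listed ones, but are neither listed nor needed, are in the scene too. Leave any blue or red look-alike of the part that bears driver_handle alone. Leave any yellow look-alike of the tool_pot alone.

How it is judged:
By the outcome, as a careful person would: the job done as asked, in the order asked, and still so for the second after the job is handed in, with the robot touching nothing.
It also fails if it takes over 61 s, if anything falls off the work surface, if the arm or the gripper's body presses on something with over 40 N, if the wrist force passes 120 N, or if a joint passes its speed limit or range.

### The arm

A 6-joint arm with a two-finger parallel gripper is mounted at the origin on the work surface. World frame = base frame: x ahead of the robot, y to its left, z up, the work surface at z = 0. Lengths are in m, angles in rad, forces in N, time in s.
With the tool pointing down it reaches from about 0.275 to 0.875 m from the base axis. Payload 12.5 kg.
Tool frame: the origin (TCP) lies on the centre line of the jaws, within the pads' length; the fingertips stand r.finger_overhang ahead of it and the grasp point (between the pads) lies 3 mm ahead of it (r.finger_overhang is the distance from the TCP to the fingertips, in m); z points along the fingers, y is the line along which they close (so a half turn about z gives the same grasp; the last joint's range is limited). The gripper opens to 85 mm and grips with 20 to 120 N. Pads are 22 mm wide; open, the fingers measure 114 mm over their backs; the gripper's body (76 mm by 85 mm) begins 54 mm behind the grasp point. The pads swing forward as they close: fully open they stand 13 mm farther back than shut.
Start: joints at [-1.358, 0.351, 1.652, -0, 1.139, -0.085], TCP at [0.161, -0.526, 0.253] pointing down, gripper open.
Joint ranges: [-2.75, 2.75], [-0.79, 2.1], [0.01, 2.65], [-1.57, 4.71], [0.07, 3.14], [-2.87, 2.87]. Speed limits (rad/s): [2.22, 2.22, 2.79, 3.14, 3.14, 3.14].

### API

Orientations are given as a unit quaternion [x, y, z, w].
In Python, from cell import r, optics gives the robot as it stands. The module is installed in compiled form; this text tells all that it offers. Calls block until the motion is done:
- r.move_to(position, orientation): joint-space move of the TCP to a pose.
- r.move_linear(position, rot=None, vel=0.15): straight line of the TCP; rot=None keeps the orientation; vel is the mean speed in m/s.
- r.set_joints(angles): joint-space move.
- r.set_gripper(opening, squeeze=None): opening from 0.0 (shut) to 1.0 (fully open); squeeze is the grip in N (None keeps the last); returns when the fingers have stopped.
- r.sleep(seconds).
- r.inverse_kinematics(position, orientation): joint angles nearest the present ones, or None.
- optics.get_image(name): name is "side" or "top" or "wrist"; returns a dict with "pixels" (400x640x3 uint8, red, green, blue), "depth" (400x640 float32, m along the optical axis (not along the pixel's ray), 0 where there is no reading), "fx", "fy", "cx", "cy" (pixels), "camera_from_world" (4x4, takes a point from world to camera coordinates); the wrist camera has in their place "mount" (4x4, takes a point from camera to tool coordinates, whose origin is the TCP and whose axes are the flange's). Camera axes: x right, y down, z forward; pixel columns grow to the right and rows downward; lengths in m; the calibration is good to about 2 mm. A picture is of the moment at which its call begins: read the wrist's pose just before it.
A pose or a line that the arm cannot do raises r.PlanningError and nothing moves.
- r.hand_in(): hands the job in; it is judged then, once.
Readings, each from a call of its own:
- r.current_t(): time.
- r.current_q(): joint angles.
- r.current_qvel(): joint speeds.
- r.current_effort(): joint torques, N m.
- r.current_tool_pos(): TCP position.
- r.current_ee_rot(): TCP orientation.
- r.current_contact_force(): force on the tool from outside, world axes, zero at the start.
- r.current_torque(): the same for the moment, N m.
- r.current_opening(): opening from 0.0 (shut) to 1.0 (fully open).
- r.current_finger_force(): force on a finger pad.
Only numpy, scipy, OpenCV 4.12 (cv2) and the standard library are available. Lean on these libraries where they do the work, as an engineer would, in place of code of your own. Each camera call takes 0.05 s, during which the arm holds its last target. There are 200 camera calls.

## Working session

There is one attempt and no reset: what is moved stays moved. The work goes in short steps, each a Python script; the robot and the scene stay as the last script left them, time stands still between calls to the robot, and variables do not carry over. Pictures are saved under pics/ and viewed, at most 10 in all, crops included, and the job is handed in when it is done.

```bash
mkdir -p pics
cat > h.py <<'E'
import numpy as np, cv2
from scipy.spatial.transform import Rotation as R
from cell import r, optics
def grab(name):
    T=None
    if name=="wrist":
        p=np.array(r.current_tool_pos()); q=np.array(r.current_ee_rot())
        T=np.eye(4); T[:3,:3]=R.from_quat(q).as_matrix(); T[:3,3]=p
    im=dict(optics.get_image(name))
    im["wfc"]=T@np.array(im["mount"]) if T is not None else np.linalg.inv(np.array(im["camera_from_world"]))
    return im
def cloud(im):
    d=im["depth"]; v,u=np.mgrid[:d.shape[0],:d.shape[1]]
    P=np.stack([(u-im["cx"])/im["fx"]*d,(v-im["cy"])/im["fy"]*d,d],-1)
    W=P@im["wfc"][:3,:3].T+im["wfc"][:3,3]; W[d<=0]=np.nan
    return W
def save(im,n,crop=None,s=1):
    p=im["pixels"][:,:,::-1]
    if crop: p=p[crop[1]:crop[3],crop[0]:crop[2]]
    if s!=1: p=cv2.resize(p,None,fx=s,fy=s,interpolation=cv2.INTER_CUBIC)
    cv2.imwrite("pics/"+n,p)
E
python3 - <<'E'
from h import *
import pickle
for n in("top","side"):
    im=grab(n); save(im,n+"0.png"); pickle.dump(im,open(n+"0.pkl","wb"))
    print(n,im["wfc"].round(3).tolist(),im["fx"],im["cx"],im["cy"])
print(r.current_t(),r.finger_overhang,r.current_ee_rot(),r.current_opening())
im=grab("wrist");print(np.array(im["mount"]).round(3).tolist(),im["fx"])
E
```

```text
top [[0.003, -0.988, 0.157, 0.22], [-1.0, -0.003, -0.003, -0.016], [0.004, -0.157, -0.988, 1.349], [0.0, 0.0, 0.0, 1.0]] 472.0765970484953 317.86129350880526 203.23596006983522
side [[0.989, -0.12, 0.091, 0.302], [-0.15, -0.726, 0.671, -0.822], [-0.015, -0.677, -0.735, 0.979], [0.0, 0.0, 0.0, 1.0]] 390.5970566124305 318.20573093908564 204.43303210386432
0.1 0.022 [ 9.88936943e-01  1.48335583e-01 -3.26135564e-05 -5.26780614e-04] 0.999587433682576
[[0.001, -0.955, -0.296, 0.076], [1.0, 0.001, -0.0, 0.001], [0.0, -0.296, 0.955, -0.12], [0.0, 0.0, 0.0, 1.0]] 305.1805796953493
```

View pics/top0.png

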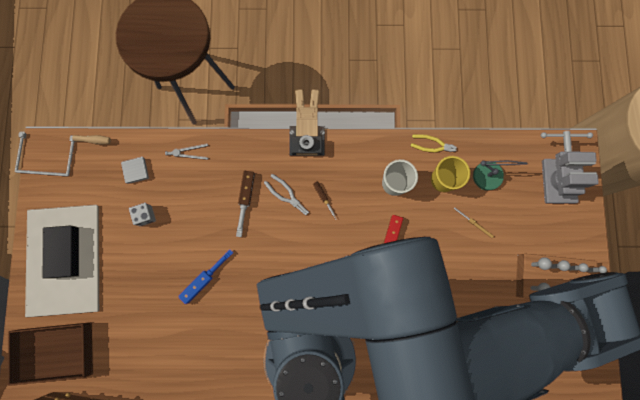

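View pics/side0.png

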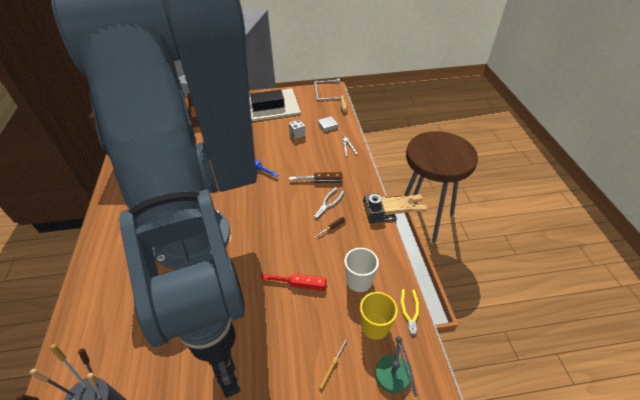

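Top view: possible drivers are the brown riveted handle at (246,203) with its blade towards the robot, a blue look-alike (208,277), a red one (395,230) and the small bradawl (326,200). The brown one fits the description. The boss is at (307,142), the white pot at (400,178) and the yellow pot at (451,173), which I leave alone.

Run:
```python
from h import *
import pickle
im=pickle.load(open("top0.pkl","rb")); W=cloud(im)
save(im,"crop1.png",(215,90,430,245),3.6)
# driver: points raised above bench in box
b=np.zeros(W.shape[:2],bool); b[165:240,228:262]=1
m=b&(W[...,2]>0.006)&(W[...,2]<0.05)
P=W[m]; print("n",len(P),"zmax",np.percentile(P[:,2],[5,50,95]).round(4))
print("bench z",np.nanmedian(W[215:240,262:300,2]))
c=P[:,:2].mean(0); u,s,vt=np.linalg.svd(P[:,:2]-c,full_matrices=False); a=vt[0]*(-1 if vt[0][0]>0 else 1)
t=(P[:,:2]-c)@a; n=np.array([-a[1],a[0]]); w=(P[:,:2]-c)@n
print("axis",a,"ext",t.min(),t.max(),np.ptp(t))
for k in np.arange(t.min(),t.max(),0.015):
    q=(t>=k)&(t<k+.015); print(round(k,3),q.sum(),w[q].min().round(4),w[q].max().round(4),np.median(P[q,2]).round(4))
print("butt",c+a*t.min(),"tip",c+a*t.max(),"hc",c+a*(t.min()+.05))
# boss
b[:]=0; b[122:162,285:330]=1
m=b&(W[...,2]>0.055)&(W[...,2]<0.07); P=W[m]
if len(P): print("boss",len(P),P.mean(0),P.min(0),P.max(0))
# pot rim
b[:]=0; b[150:205,375:425]=1
m=b&(W[...,2]>0.092)&(W[...,2]<0.112); P=W[m]
(cx,cy),rad=cv2.minEnclosingCircle(P[:,:2].astype(np.float32)); print("pot",cx,cy,rad,np.median(P[:,2]))
```

```text
n 626 zmax [0.007 0.024 0.03 ]
bench z 0.0006045222599830868
axis [-0.99472423  0.10258512] ext -0.09791063733217034 0.11382154617231571 0.21173218350448605
-0.098 3 -0.0268 0.0112 0.0077
-0.083 39 -0.0461 0.0162 0.0273
-0.068 67 -0.0156 0.0201 0.0262
-0.053 69 -0.0495 0.0256 0.0256
-0.038 65 -0.0474 0.0422 0.0258
-0.023 67 -0.0287 0.0264 0.0259
-0.008 63 -0.0293 0.0145 0.0262
0.007 69 -0.0169 0.0265 0.0252
0.022 36 -0.0472 0.0068 0.0187
0.037 27 -0.0095 0.0338 0.0173
0.052 27 -0.0195 0.0496 0.0184
0.067 29 -0.0107 0.0527 0.0175
0.082 31 -0.0344 0.0561 0.0153
0.097 33 -0.0221 0.041 0.0143
0.112 1 0.0284 0.0284 0.0068
butt [0.54349939 0.17812248] tip [0.33288426 0.19984305] hc [0.49376318 0.18325173]
boss 148 [0.59885187 0.0132628  0.0621481 ] [ 0.57858468 -0.00673166  0.05541629] [0.62103211 0.03279009 0.0692179 ]
pot 0.493912011384964 -0.24274098873138428 0.0460929274559021 0.10021867107331905
```

View pics/crop1.png

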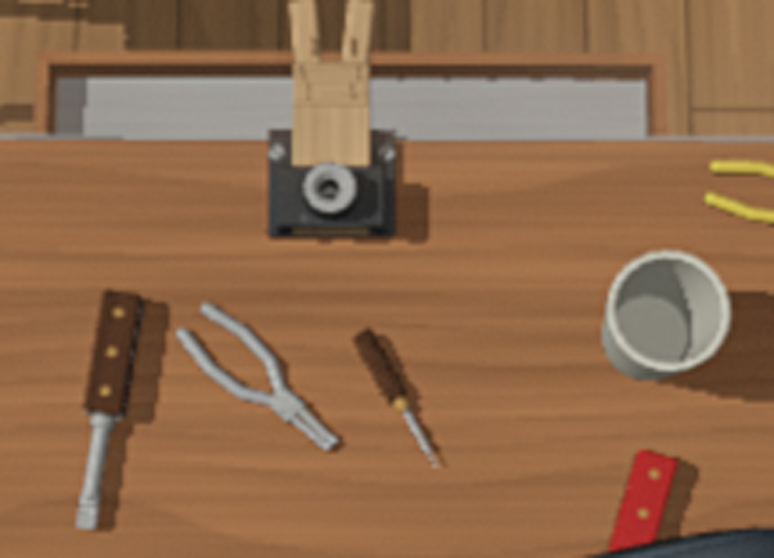

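The crop confirms it: brown handle with three brass rivets, crop (112,350), flat blade at (88,525), boss mouth at (329,188). Next come reach checks and close looks at the screw and then the driver.

```bash
cat >> h.py <<'E'
def rdown(yaw):
    c,s=np.cos(yaw),np.sin(yaw); return R.from_matrix(np.array([[c,s,0],[s,-c,0],[0,0,-1.]]))
def rhor(psi,tilt=0):   # tool points horizontally along psi, flange x up
    c,s=np.cos(psi),np.sin(psi); return R.from_matrix(np.array([[0,s,c],[0,-c,s],[1,0,0.]]))
def look(xyz,h):        # tool pose with camera straight above xyz at height h, facing down
    im=MNT; Rc=np.array([[0,-1,0],[-1,0,0],[0,0,-1.]])
    Rt=Rc@im[:3,:3].T; p=np.array(xyz)+[0,0,h]-Rt@im[:3,3]
    return p,R.from_matrix(Rt)
try: MNT=np.load("mnt.npy")
except Exception:
    MNT=np.array(optics.get_image("wrist")["mount"]); np.save("mnt.npy",MNT)
def go(p,rot): r.move_to([float(x) for x in p],rot.as_quat().tolist())
def ik(p,rot): 
    q=r.inverse_kinematics([float(x) for x in p],rot.as_quat().tolist()); return None if q is None else np.round(q,2)
E
python3 - <<'E'
from h import *
import pickle
for psi in(-.6,-.3,0,.3,.6):
    for z in (.14,.22): 
        g=np.array([.599,.013,z])-.003*np.array([np.cos(psi),np.sin(psi),0])
        print(psi,z,ik(g,rhor(psi)))
for y in(-1.5,-.8,0,.8,1.5): print(y,ik([.599,.013,.2],rdown(y)),ik([.494,-.243,.3],rdown(y)))
p,o=look([.599,.013,.036],.2); print(p,ik(p,o))
go(p+[0,0,.1],o); print(r.current_t()); go(p,o); im=grab("wrist"); save(im,"slot.png",(200,100,440,300),3); pickle.dump(im,open("slot.pkl","wb"))
p,o=look([.46,.185,.02],.32); go(p,o); im=grab("wrist"); save(im,"drv.png"); pickle.dump(im,open("drv.pkl","wb")); print(r.current_t())
E
```

```text
-0.6 0.14 [ 0.26  0.86  2.07  4.01  1.43 -1.73]
-0.6 0.22 [ 0.26  0.66  2.11  4.03  1.33 -1.86]
-0.3 0.14 [ 0.11  0.85  2.19  3.55  1.48 -1.61]
-0.3 0.22 [ 0.11  0.63  2.23  3.56  1.31 -1.69]
0 0.14 [-0.1   0.85  2.23  3.05  1.52 -1.57]
0 0.22 [-0.1   0.62  2.28  3.04  1.33 -1.55]
0.3 0.14 [-0.29  0.85  2.2   2.55  1.49 -1.52]
0.3 0.22 [-0.29  0.63  2.24  2.54  1.34 -1.42]
0.6 0.14 [-0.42  0.86  2.09  2.11  1.47 -1.41]
0.6 0.22 [-0.42  0.66  2.13  2.09  1.39 -1.26]
-1.5 None [-0.54  0.31  1.59 -0.    1.24  2.53]
-0.8 [-0.06  0.5   1.57 -0.    1.07  2.31] [-0.54  0.31  1.59 -0.    1.24  1.83]
0 [-0.06  0.5   1.57 -0.    1.07  1.51] [-0.54  0.31  1.59 -0.    1.24  1.03]
0.8 [-0.06  0.5   1.57 -0.    1.07  0.71] [-0.54  0.31  1.59 -0.    1.24  0.23]
1.5 [-0.06  0.5   1.57 -0.    1.07  0.01] [-0.54  0.31  1.59 -0.    1.24 -0.47]
[0.5621956  0.01434113 0.09881082] [-0.07  0.49  1.93  0.05  0.42  1.47]
2.6
4.15
```

View pics/slot.png

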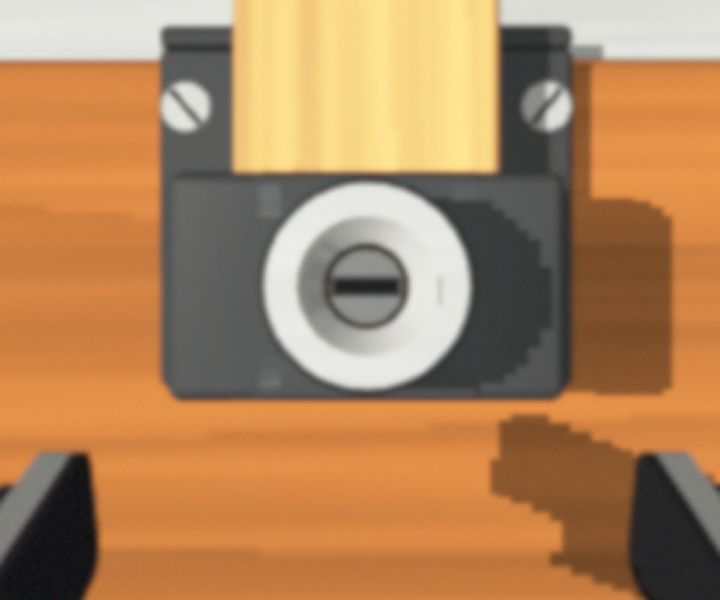

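View pics/drv.png

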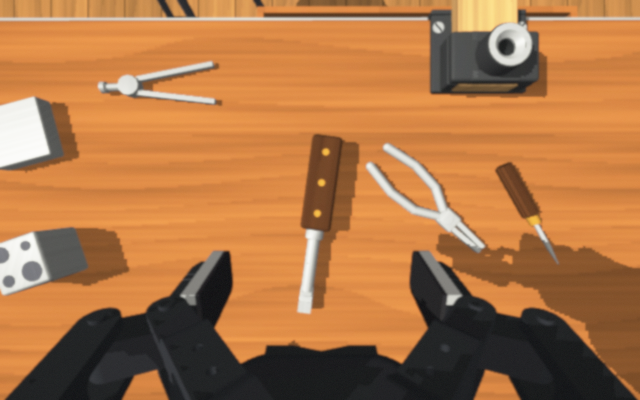

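The slot crop shows the slot almost level in the image, i.e. along world y, centred at about crop (366,286). The driver view shows its handle centre at (322,182), blade end at (304,311), and the pliers' nearest leg at (370,165), so I will part-open the jaws.

Run:
```python
from h import *
import pickle
im=pickle.load(open("slot.pkl","rb")); px=im["pixels"].astype(int); W=cloud(im)
def ray(im,u,v,z):
    d=im["wfc"][:3,:3]@np.array([(u-im["cx"])/im["fx"],(v-im["cy"])/im["fy"],1]); o=im["wfc"][:3,3]; return o+d*(z-o[2])/d[2]
g=px.sum(2)
m=np.zeros(g.shape,np.uint8); m[185:206,308:336]=(g[185:206,308:336]<200)
n,l,st,ce=cv2.connectedComponentsWithStats(m); k=1+np.argmax(st[1:,4]); v,u=np.nonzero(l==k)
print("slot px",st[k],ce[k]); w=ray(im,*ce[k],.034); print("slot centre",w)
(c,s,a)=cv2.minAreaRect(np.stack([u,v],1).astype(np.float32)); print(c,s,a)
mu=cv2.moments((l==k).astype(np.uint8),True); print("img angle",.5*np.arctan2(2*mu["mu11"],mu["mu20"]-mu["mu02"]))
b=np.zeros(g.shape,np.uint8); b[150:240,280:365]=(px[150:240,280:365].min(2)>170)&(np.ptp(px[150:240,280:365],axis=2)<40)
n,l,st,ce=cv2.connectedComponentsWithStats(b); k=1+np.argmax(st[1:,4]); v,u=np.nonzero(l==k)
(x,y),rad=cv2.minEnclosingCircle(np.stack([u,v],1).astype(np.float32)); print("boss circ",x,y,rad,ray(im,x,y,.062), "z",np.nanmedian(W[l==k][:,2]), "rad mm",rad*.174/im["fx"])
im=pickle.load(open("drv.pkl","rb")); px=im["pixels"].astype(int); W=cloud(im)
print("bench",np.nanmedian(W[320:340,300:340,2]))
b=np.zeros(px.shape[:2],np.uint8); b[125:240,290:350]=1
h=(b>0)&(px[...,0]<150)&(W[...,2]>.02)
h=cv2.morphologyEx(h.astype(np.uint8),cv2.MORPH_CLOSE,np.ones((5,5))); v,u=np.nonzero(h)
rc=cv2.minAreaRect(np.stack([u,v],1).astype(np.float32)); print(rc)
hc=ray(im,*rc[0],.026); print("handle centre",hc)
pts=np.array([ray(im,*q,.026)[:2] for q in cv2.boxPoints(rc)]); print("sides",np.linalg.norm(np.diff(pts,axis=0),axis=1))
e=[pts[1]-pts[0],pts[2]-pts[1]]; e=max(e,key=np.linalg.norm); e=e/np.linalg.norm(e); e*=-np.sign(e[0]); print("axis",e,"angle",np.arctan2(e[1],e[0]))
tip=ray(im,304.5,312,.014); print("tip px",tip, "pred",hc[:2]+.14*e)
```

```text
slot px [311 193  22   5 106] [321.5 195. ]
slot centre [0.60061563 0.01228621 0.034     ]
(321.5, 195.0) (4.0, 21.0) 90.0
img angle 0.0
boss circ 321.81695556640625 194.90533447265625 34.04183578491211 [0.60054594 0.01217096 0.062     ] z 0.06166487588565556 rad mm 0.019409096845178355
bench -0.00040354871111464297
((321.2997131347656, 182.73851013183594), (29.93105697631836, 96.0278091430664), 7.549422264099121)
handle centre [0.47520348 0.18446841 0.026     ]
sides [0.09896644 0.0308499  0.09895969]
axis [-0.99132215  0.1314549 ] angle 3.0097561794816636
tip px [0.33752597 0.20243622 0.014     ] pred [0.33641838 0.2028721 ]
```

```bash
cat > geo.py <<'E'
import numpy as np
HC=np.array([.4752,.1845]); AX=np.array([-.9913,.1315]); YAW=-.1319
BOSS=np.array([.6006,.0122]); POT=np.array([.494,-.243])
S=.028   # grasp ahead of handle centre
E
python3 - <<'E'
from h import *; from geo import *
G=HC+S*AX; o=rdown(YAW)
r.set_gripper(.68,70)
go([*G,.12],o); r.move_linear([*map(float,G),.024],vel=.12)
print(r.current_tool_pos(),r.current_contact_force())
r.set_gripper(0.0,80); print("open",r.current_opening(),r.current_finger_force(),r.current_contact_force())
r.move_linear([*map(float,G),.30],vel=.3)
print("open",r.current_opening(),r.current_finger_force(),r.current_contact_force(),r.current_t())
o=rhor(0); print(ik([.589,.0122,.34],o),r.current_q())
E
```

```text
[0.44781192 0.18836127 0.02477304] [ 0.30885244 -0.25342268 -0.13615568]
open 0.36490962137878474 80.41304469108582 [-2.36819503  0.02691871 11.11344445]
open 0.35772400717840347 79.22766208648682 [-0.30993474 -0.08422502 -2.41447527] 7.3833
[-0.1   0.28  2.27  3.02  0.99 -1.5 ] [ 3.02179235e-01  1.84857547e-01  1.75579680e+00 -2.40132676e-05
  1.20331993e+00  2.00485326e+00]
```

Run:
```python
from h import *; from geo import *
import pickle
o=rhor(0); D=.0118
go([BOSS[0]-D,BOSS[1],.34],o); print(r.current_t())
r.move_linear([BOSS[0]-D,BOSS[1],.112+.062+.025],vel=.25)
print(r.current_tool_pos(),r.current_contact_force(),r.current_torque(),r.current_opening(),r.current_t())
for n in("top","side"):
    im=grab(n); pickle.dump(im,open(n+"1.pkl","wb"))
    b=np.linalg.inv(im["wfc"])@[*BOSS,.08,1]; u,v=int(im["cx"]+im["fx"]*b[0]/b[2]),int(im["cy"]+im["fy"]*b[1]/b[2]); print(n,u,v)
    save(im,n+"1.png",(u-50,v-50,u+50,v+30),6)
a=cv2.imread("pics/top1.png");b=cv2.imread("pics/side1.png")
cv2.imwrite("pics/both1.png",cv2.resize(np.hstack([a,b]),(800,320)))
```

```text
10.325
[0.58906594 0.01225849 0.19962369] [ 0.28091261 -0.05171316 -2.34595074] [-0.00730955  0.81998014 -0.00096824] 0.35983555977398113 11.0417
top 306 139
side 375 194
```

View pics/both1.png

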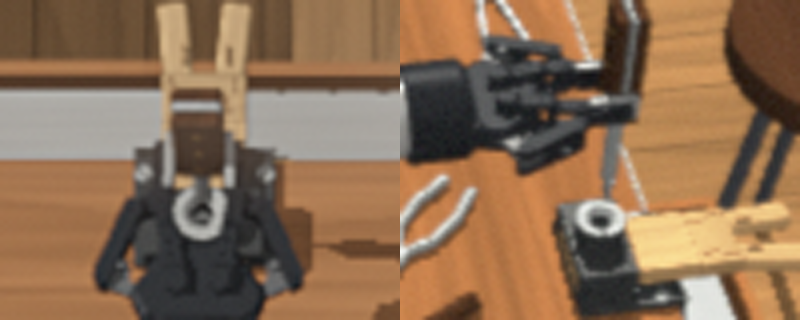

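The driver hangs upright over the boss. In the side half the tip is at about crop (610,195) and the mouth at (600,215). I will compare those with the projections.

Run:
```python
from h import *; from geo import *
import pickle
for n in("side","top"):
    im=pickle.load(open(n+"1.pkl","rb"))
    def pr(p):
        b=np.linalg.inv(im["wfc"])@[*p,1]; return np.array([im["cx"]+im["fx"]*b[0]/b[2],im["cy"]+im["fy"]*b[1]/b[2]])
    tz=.1996-.112
    print(n,"tip",pr([*BOSS,tz]),"mouth",pr([*BOSS,.062]),"butt",pr([*BOSS,tz+.19]),"per mm x",pr([BOSS[0]+.001,BOSS[1],tz])-pr([*BOSS,tz]))
im=pickle.load(open("side1.pkl","rb")); W=cloud(im); px=im["pixels"].astype(int)
# boss ring centre & shank/blade columns in the side image
for v in range(172,198):
    row=px[v,362:392]; print(v,' '.join('%3d'%(x.sum()//3) for x in row))
```

```text
side tip [375.91180623 192.74388394] mouth [375.16692251 198.28725805] butt [382.23499017 145.68717843] per mm x [ 0.30647422 -0.03686843]
top tip [306.09936731 138.96724683] mouth [306.28753587 141.61433496] butt [304.43683406 115.57932198] per mm x [ 0.00234423 -0.34929776]
172  41  34  51  70  68  65  59  44  38  40  39  48  47  42  35  34  28  27  29  33  42  80 118 136 139 136 135 137 136 135
173  36  44  79 106 110 102  81  69  65  52  37  34  33  33  28  31  34  27  32  36  49  77 109 133 133 134 136 135 134 133
174  35  36  68  92  91  91  88  83  73  56  40  35  40  39  40  41  44  44  46  55  65  80 107 132 130 131 133 130 132 132
175  37  52  74  84  87  86  84  81  73  54  54  65  74  73  76  77  83  89  94 112 124 127 129 133 134 135 135 135 136 134
176  71  81  87  87  85  82  72  62  56  64 101 127 129 121 116 101 109 110 121 138 142 140 141 141 137 138 137 135 136 136
177  86  88  85  81  71  53  37  33  41  83 125 134 134 126 115 106 110 111 120 136 139 139 138 139 139 138 139 141 140 139
178  85  83  71  55  38  31  30  28  37  87 129 134 134 126 110 104 108 113 121
[... 1700 characters left out ...]
 128 130 131 123  99 115 131 135 133 131 136 147 168 173 143 137 136 138 134 135
193 128 125 124 122 123 124 121 121 125 134 141 141 137 132 114 119 128 131 130 132 134 137 166 194 153 139 138 137 138 138
194 130 124 121 120 111 112 114 121 136 170 195 198 205 196 176 161 142 131 133 131 133 134 151 173 169 142 137 139 139 136
195 127 121 116 127 123 122 122 145 196 228 225 203 193 200 214 223 217 187 148 131 130 135 145 169 172 143 141 137 138 134
196 129 111  89 104 125 125 130 177 229 224 184 148 147 151 156 175 208 218 184 147 148 154 149 150 158 138 129 124 118 127
197 130 113  74  88 120 124 140 190 225 196 148 124 125 127 138 151 180 215 217 188 196 209 192 150 135 134 152 143 154 173
```

Blade column 376.3 against the predicted 375.9, so it agrees. I lower it under force watch.

```bash
cat >> h.py <<'E'
def F(): return np.array(r.current_contact_force())
def line(p,vel=.05): r.move_linear([float(x) for x in p],vel=vel)
E
python3 - <<'E'
from h import *; from geo import *
x,y=BOSS[0]-.0118,BOSS[1]; f0=F()
for tz in (.066,.058,.05,.042,.039,.037,.035,.033,.031):
    line([x,y,tz+.112],.05); f=F()-f0; print(tz,f.round(1),np.round(r.current_tool_pos(),4))
    if np.abs(f).max()>9: break
print(r.current_t())
E
```

```text
0.066 [0.3 0.6 0.6] [0.5888 0.0122 0.1776]
0.058 [0.5 0.6 0.8] [0.5888 0.0122 0.1696]
0.05 [0.2 0.  0.5] [0.5888 0.0122 0.1615]
0.042 [0.3 0.9 0.3] [0.5888 0.0122 0.1536]
0.039 [-0.3  0.5 -0.1] [0.5888 0.0122 0.1509]
0.037 [-0.1  0.2  0.7] [0.5888 0.0122 0.1489]
0.035 [ 0.5  0.7 -0.2] [0.5888 0.0122 0.1469]
0.033 [-0.5  1.5  0. ] [0.5888 0.0122 0.1448]
0.031 [ 0.9  0.2 -0.1] [0.5888 0.0122 0.1429]
13.8833
```

Run:
```python
from h import *; from geo import *
x,y=BOSS[0]-.0118,BOSS[1]; f0=F()
for tz in np.arange(.030,.022,-.001):
    line([x,y,tz+.112],.04); f=F()-f0; print(round(tz,4),f.round(1))
    if np.abs(f).max()>5: break
# feel slot walls in x
for dx in (.002,-.002):
    line([x+dx,y,tz+.112],.04); print(dx,(F()-f0).round(1))
    line([x,y,tz+.112],.04)
print((F()-f0).round(1),r.current_t())
```

```text
0.03 [-1.5  0.3  4.8]
0.029 [-3.7  1.2 10.9]
0.002 [-6.2 -0.8 11.5]
-0.002 [1.6 0.7 8.3]
[-3.1 -0.1 11.3] 15.3833
```

Contact came at tip height 0.030, which is the slot floor exactly, with resistance both ways in x, so the blade is seated. I release, back off and look from above.

Run:
```python
from h import *; from geo import *
import pickle
x,y=BOSS[0]-.0118,BOSS[1]
line([x,y,.1425],.04)
r.set_gripper(1.0); 
line([x-.12,y,.1425],.2); line([x-.12,y,.36],.4)
go([*BOSS,.355],rdown(np.pi/2)); print(r.current_t(),np.round(r.current_q(),2))
im=grab("wrist"); pickle.dump(im,open("reg.pkl","wb")); save(im,"reg.png")
W=cloud(im); 
for z0,z1 in((.2,.235),(.12,.2)):
    m=(W[...,2]>z0)&(W[...,2]<z1)&(np.hypot(W[...,0]-BOSS[0],W[...,1]-BOSS[1])<.06); P=W[m]
    print(len(P),np.nanmedian(P,axis=0) if len(P) else 0)
    if len(P): print(P.min(0),P.max(0))
```

```text
20.7167 [-0.06  0.37  1.38  0.    1.4  -0.06]
1122 [0.61797348 0.0150546  0.21751237]
[ 0.60475298 -0.00321359  0.20006783] [0.63226474 0.02851897 0.220841  ]
510 [0.60599467 0.02671475 0.16836433]
[5.97580465e-01 1.87796153e-04 1.21896943e-01] [0.62961784 0.02839927 0.19993655]
```

View pics/reg.png

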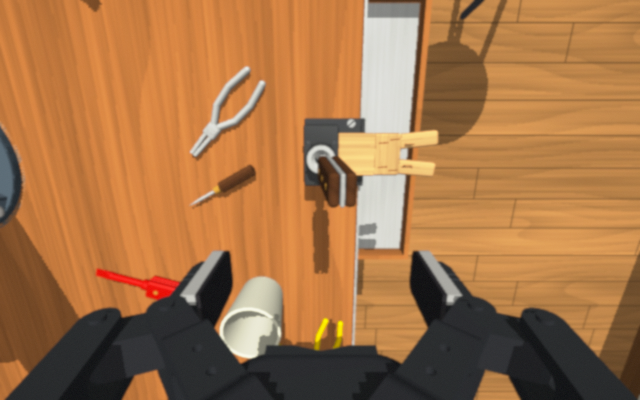

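The driver stands leaning about 5° in +x: handle end at image (340,180), i.e. (0.618, 0.013, 0.22), seen with the foot of the shank still in the boss at (320,157). I close across its thickness, centred on the boss axis, which stands it upright.

Run:
```python
from h import *; from geo import *
line([*BOSS,.19],.15); print((F()).round(1))
r.set_gripper(0.0,70); print("open",r.current_opening(),r.current_finger_force(),F().round(1),np.round(r.current_torque(),2),r.current_t())
f0=F()
for z in np.arange(.189,.180,-.001):
    line([*BOSS,z],.04); f=F()-f0; print(round(z,4),f.round(1))
    if abs(f[2])>7: break
print(np.round(r.current_q(),3),np.round(r.current_torque(),3),r.current_t())
```

```text
[ 0.1 -1.1 -1.2]
open 0.29683532333778895 69.40422534942627 [-2.5  0.6  5.1] [-0.03  0.76 -0.01] 22.5917
0.189 [-1.4 -0.6  7.4]
[-0.057  0.51   1.576 -0.     1.056 -0.057] [ 0.03   1.394 -0.032] 22.8417
```

Run:
```python
from h import *; from geo import *
q=np.array(r.current_q()); t0=r.current_torque()[2]; a=0
while a<2.35:
    a+=.12; qq=q.copy(); qq[5]+=a; r.set_joints(qq.tolist()); tz=r.current_torque()[2]-t0; f=F()
    print(round(a,2),round(tz,3),f.round(1),round(r.current_t(),2))
    if abs(tz)>.4 or f[2]>30 or np.hypot(f[0],f[1])>25: break
```

```text
0.12 -0.006 [-0.3 -1.2  3.7] 23.09
0.24 0.086 [-0.6 -0.8  5.8] 23.34
0.36 0.079 [-1.5  0.3  5.5] 23.59
0.48 0.101 [-1.1 -1.   5.8] 23.84
0.6 0.057 [-1.9 -0.4  6.6] 24.09
0.72 0.166 [-1.2 -0.7  6.7] 24.34
0.84 0.099 [-2.2 -1.1  6.2] 24.59
0.96 0.075 [-2.8 -0.9  7.5] 24.84
1.08 0.093 [-2.6 -0.   6.2] 25.09
1.2 0.088 [-2.9 -0.   6.7] 25.34
1.32 0.1 [-4.8  0.   6.8] 25.59
1.44 0.134 [-3.6  0.5  7.8] 25.84
1.56 0.057 [-3.6  0.7  7.2] 26.09
1.68 0.095 [-4.2  0.8  8.2] 26.34
1.8 0.183 [-4.5  1.1  8.8] 26.59
1.92 0.373 [-5.6  1.5  8.4] 26.84
2.04 0.631 [-3.9  0.6  7.1] 27.09
```

The torque held at about 0.09 N m for 1.7 rad and then climbed to 0.63, which is the stop. I ease the torque, lift out, look at the slot from above with the top camera, and go over the pot.

Run:
```python
from h import *; from geo import *
import pickle
q=np.array(r.current_q()); q[5]-=.2; r.set_joints(q.tolist()); print(np.round(r.current_torque(),3),F().round(1))
p=np.array(r.current_tool_pos()); rot=R.from_quat(r.current_ee_rot())
line([p[0],p[1],p[2]+.04],.1); print(F().round(1)); line([p[0],p[1],.34],.3)
go([*POT,.34],rot); print(r.current_t(),F().round(1),r.current_opening())
im=grab("wrist"); pickle.dump(im,open("pot.pkl","wb")); save(im,"pot.png")
W=cloud(im); m=(W[...,2]>.094)&(W[...,2]<.106)&(np.hypot(W[...,0]-POT[0],W[...,1]-POT[1])<.07)
P=W[m]; c=cv2.fitEllipse(P[:,:2].astype(np.float32)*1000); print(len(P),c,cv2.minEnclosingCircle(P[:,:2].astype(np.float32)))
```

```text
[0.112 0.258 0.258] [-1.4  1.   3.9]
[ 0.5 -0.1 -2.5]
29.55 [ 1.1 -0.5 -2.4] 0.29605119351538395
922 ((495.20733642578125, -244.03292846679688), (85.2327651977539, 85.83308410644531), 161.26242065429688) ((0.4947207570075989, -0.2438688427209854), 0.045772798359394073)
```

View pics/pot.png

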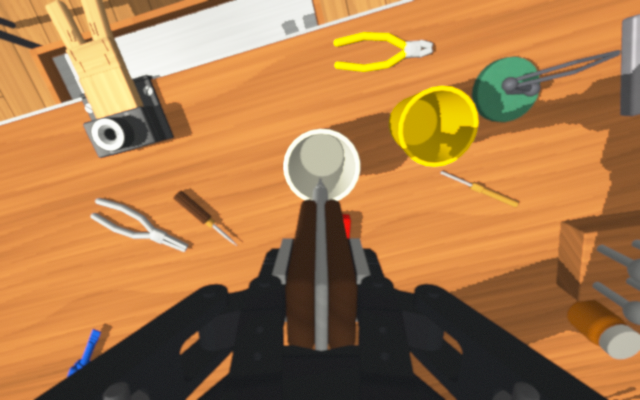

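The pot view shows the white pot's rim centred at (322,165), world (0.495, -0.244), with the blade tip over its mouth. I lower it in.

Run:
```python
from h import *; from geo import *
import pickle
C=np.array([.4950,-.2440])
line([*C,.28],.2); f0=F(); line([*C,.178],.15); print((F()-f0).round(1))
for z in np.arange(.175,.158,-.0015):
    line([*C,z],.05); f=F()-f0
    if np.abs(f).max()>3: break
print(round(z,4),f.round(1),r.current_t())
r.set_gripper(.6); r.sleep(.3); line([*C,.29],.2)
p,o=look([*BOSS,.036],.2); go(p+[0,0,.1],o); go(p,o)
im=grab("wrist"); save(im,"slot2.png",(200,100,440,300),1.67); 
t=grab("top"); pickle.dump(t,open("top2.pkl","wb")); save(t,"top2.png",(215,90,500,245),1.4)
a=cv2.imread("pics/slot2.png"); b=cv2.imread("pics/top2.png"); h=min(a.shape[0],b.shape[0]); cv2.imwrite("pics/end.png",np.hstack([a[-h:],b[:h]]))
g=im["pixels"].astype(int).sum(2); m=np.zeros(g.shape,np.uint8); m[183:208,309:335]=g[183:208,309:335]<200
n,l,st,ce=cv2.connectedComponentsWithStats(m); k=1+np.argmax(st[1:,4]); mu=cv2.moments((l==k).astype(np.uint8),True)
print("slot",st[k],"img angle",.5*np.arctan2(2*mu["mu11"],mu["mu20"]-mu["mu02"]),r.current_t())
```

```text
[-0.4  0.4 -0.8]
0.1645 [-2.9  0.5 15.2] 32.8833
slot [318 188   5  20  83] img angle 1.548490294262423 36.0
```

View pics/end.png

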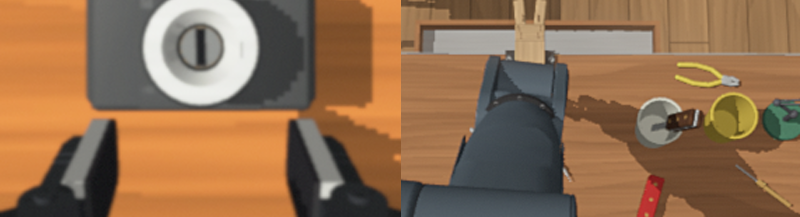

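The end view shows the slot turned a quarter turn, vertical at (200,46), which matches the turning before the stop. The driver is blade-down in the white pot, handle leaning on the rim at (683,120), and the visible tools look unmoved. I hand in.

```bash
python3 -c "
from h import *
print(F().round(1),r.current_t()); print(r.hand_in())"
```

```text
[ 0.1  0.  -0. ] 36.0
the job is handed in; nothing more can be done
None
```

I turned the screw clockwise about 1.57 rad until it hit its firm stop, stood the driver blade-down in the white pot (leaning on its rim), and handed the job in at 36 s; the other tools I could see looked unmoved, and no verdict came back.

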